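# Free the stuck cap of a brine sample bottle in the ratchet forceps

## Task

The screw cap of the brine sample bottle standing between the jaws of the board-mounted ratchet forceps is stuck. Close the ring handles click by click until the jaws hold the bottle firmly and the ratchet stays locked by itself, but no tighter, for the bottle is thin and must not be crushed; then turn its cap a quarter turn anticlockwise, seen from above, while it is held. Then unlock the ratchet by pressing the free ring down towards the board and keep it down while you bring that handle right back open; leave the bottle standing in its place, never force the forceps, and leave everything else alone.

Things in the scene. Friction and masses are not known exactly. Their poses are not given: they have to be found in the camera images.
- forceps: steel locking forceps like a big haemostat, held level over a wooden board (310x160x18 mm, fixed to the table) on two posts. Origin: centre of the board's underside; +x from rings to jaws, +y from free to fixed handle. Mid-plane 46 to 58 mm over the table, as the posts are set: find it by touch. Shanks 7 mm wide, 6.5 thick. The +y handle and -y jaw are fixed; the -y handle closes towards +y.
- handle (a joint): closing angle of the free handle (rad): 0 open, end stop 0.288. Four ratchet teeth snap in at about 0.116, 0.168, 0.22, 0.272; let go, it rests some 0.01 below that. Where the jaws begin to grip differs (0.08 to 0.23: the fixed jaw is adjustable). Opening spring: 1 Nm/rad x (angle + 0.15) about the pivot; the ratchet adds 0.2 Nm just after a snap, up to 0.5 climbing.
- free_jaw: the jaw moved by the free handle, on the +y side of the bottle; rubber-lined V, 24 mm high. Origin: the pivot. Past the point where the jaws grip, its squeeze on the bottle (75 mm from the pivot) grows by 173 N/rad of closing, about 9 N a tooth; that adds 13 Nm/rad to the moment of the push on the ring about the pivot. Let go, the squeeze drops by 2 to 3 N. A firm hold, let go, is 4 to 14 N; over 20 N crushes the bottle.
- pivot (a point): point on the board's top (18 mm over the table) straight below the forceps' pivot, which is vertical. Finger rings: 6 mm round bar, 30 mm outside, 18 mm inside diameter, level with the mid-plane. Free ring's centre from the pivot: open, 57 mm in -y and 131 mm in -x; at handle 0.197, 30 mm in -y and 140 mm in -x (143 mm radius). Fixed ring: 30 mm in +y, 140 mm in -x.
- seat (a point): point on the board's top (18 mm over the table), 75 mm in +x of the pivot, between the jaws; the bottle stands within 8 mm of it. Unlocking: pressed from above with shut fingertips the free ring gives from 2 N, the ratchet parts 3 to 4 mm down (5 N), travel ends hard at 7.5 mm (9 N). A fingertip's friction holds it closed: take it along outwards to about 0 before letting it up, or it catches again.
- bottle: the brine sample bottle: thin white plastic, filled, 38 mm diameter, 60 mm to the shoulder, standing loose on the board between the open V-shaped jaws (their top 58 to 70 mm above the table). Origin: centre of its underside, z up.
- cap_top (a point): centre of the top of the bottle's white ribbed screw cap, 29 mm diameter, 24 mm high, its top 110 mm above the table, its lower rim 8 mm above the bottle's wider shoulder.
- cap (a joint): turn of the cap relative to the bottle (rad): 0 tight, positive anticlockwise from above (loosening), up to 2.6. It turns under stiff friction of about 0.08 Nm and stays where it is left; the bottle just spins along unless the jaws hold it, and slips in them if the cap is pushed hard sideways while it is turned: take it centred.
- spare_bottle: another bottle of the same shape and size with its cap on (38 mm across, 92 mm high), standing on the board about 80 mm from the one in the jaws, beside the free handle. Origin: centre of its underside. Bystander.
- spare_cap: a single white screw cap (29 mm across, 24 mm high) lying on the board on the fixed handle's side. Origin: centre of its underside. Bystander.
- trier: cheese trier lying on the table beside the board: wooden cross handle 85 mm wide, steel gouge 130 mm long, 18 mm high. Bystander.
- brush: wooden rind brush, 150 x 45 x 42 mm, lying on the table. Bystander.
- thermometer: probe thermometer with white head, 140 mm long, 33 mm high, lying on the table. Bystander.
- small_cheese: small grey-rind cheese, 110 mm across, 45 mm high. Bystander.
- salt_jar: clear jar with steel lid, 68 mm across, 85 mm high. Bystander.
There are look-alikes about, which are no part of the job. What is shaped like the bottle but blue or orange is not meant.

How it is judged:
By the outcome, as a careful person would: the job done as asked, in the order asked, and still so for the second after the job is handed in, with the robot touching nothing.
It also fails if it takes over 72 s, if anything falls off the work surface, if the arm or the gripper's body presses on something with over 40 N, if the wrist force passes 120 N, or if a joint passes its speed limit or range.

## Robot

A 6-joint arm with a two-finger parallel gripper is mounted at the origin on the work surface. World frame = base frame: x ahead of the robot, y to its left, z up, the work surface at z = 0. Lengths are in m, angles in rad, forces in N, time in s.
With the tool pointing down it reaches from about 0.35 to 0.8 m from the base axis. Payload 7.3 kg.
Tool frame: the origin (TCP) lies midway between the tips of the shut fingers; the grasp point (between the pads) lies 19 mm behind it; z points along the fingers, y is the line along which they close (so a half turn about z gives the same grasp; the last joint's range is limited). The gripper opens to 85 mm and grips with 20 to 120 N. Pads are 22 mm wide; open, the fingers measure 114 mm over their backs; the gripper's body (76 mm by 85 mm) begins 54 mm behind the grasp point. The pads swing forward as they close: fully open they stand 13 mm farther back than shut.
Start: joints at [-1.333, 0.342, 1.524, -0, 1.275, -0.146], TCP at [0.197, -0.487, 0.231] pointing down, gripper open.
Joint ranges: [-2.53, 2.53], [-0.77, 2.02], [0.04, 2.7], [-1, 4.14], [0.28, 2.66], [-3.11, 3.11]. Speed limits (rad/s): [2.57, 2.57, 3.14, 3.14, 3.14, 3.14].

## Interface

Orientations are given as a unit quaternion [w, x, y, z].
In Python, from rig import telemetry, optics, order gives the robot as it stands.
- The arm moves only by the tool carry_out, never from a script. Its argument "commands" is a list of rows, each a list of 3 entries, a list of its own where there are three numbers: the closure, from -1 (fully open) to 1 (shut), then the shift along the tool's x, y, z in m, then the turn about the tool's z in degrees. In form: [[claw, [tx, ty, tz], twist], ...]. A call has 1 to 8 rows; each row shifts and turns the commanded pose from where the row before left it, along the tool's axes as they then stand; what a row does not reach is not made up. A row lasts 1/10 s, in which the tool goes at most 50 mm and 8.59 degrees, less where a joint would pass 70% of its speed; a pose out of reach is approached as far as the arm can. A call with a gripper value outside its range is refused whole. The fingers move at their own pace and stop on an object; "force" is the grip in N (left out, the last holds). Time passes only in rows, so rows that do not move let the fingers close. It gives the time, the measured TCP pose, the force, the opening and the grip force at its end, in the units of the state.
- telemetry.get_obs(): the state, without advancing time (a new reading comes with each control period).
- optics.snapshot(name): name is "side" or "top" or "wrist"; returns a dict with "img" (400x640x3 uint8, red, green, blue), "z_map" (400x640 float32, m along the optical axis (not along the pixel's ray), 0 where there is no reading), "camera_matrix" (3x3 intrinsics, pixels), "extrinsics" (4x4, takes a point from camera to world coordinates); the wrist camera has in their place "T_tool_cam" (4x4, takes a point from camera to tool coordinates, whose origin is the TCP and whose axes are the flange's). Camera axes: x right, y down, z forward; pixel columns grow to the right and rows downward; lengths in m; the calibration is good to about 2 mm. A picture is of the moment at which its call begins: read the wrist's pose just before it.
- order.finish_job(): hands the job in; it is judged then, once.
The state is a dict: "t": time; "qpos": joint angles; "qvel": joint speeds; "tau": joint torques, N m; "eef_pos": TCP position; "tcp_rot": TCP orientation; "contact_force": force on the tool from outside, world axes, zero at the start; "torque": the same for the moment, N m; "opening": opening from 0.0 (shut) to 1.0 (fully open); "finger_force": force on a finger pad.
Only numpy, scipy, OpenCV 4.12 (cv2) and the standard library are available. Lean on these libraries where they do the work, as an engineer would, in place of code of your own. Each camera call takes 0.05 s, during which the arm holds its last target. There are 200 camera calls.

## Working session

There is one attempt and no reset: what is moved stays moved. The work goes in short steps, Python scripts to look and compute and a tool call to move; the robot and the scene stay as the last step left them, time stands still between calls to the robot, and variables do not carry over. Pictures are saved under pics/ and viewed, at most 10 in all, crops included, and the job is handed in when it is done.

Besides the shell and the picture viewer there is one more tool, called after "Call:" by a JSON object that holds its "name" and its "arguments". carry_out: Moves the arm, as the interface text tells. Its arguments: {"type":"object","properties":{"commands":{"type":"array"},"force":{"type":"number"}},"required":["commands"]}

```bash
mkdir -p pics; ls
python3 - <<'E'
from rig import telemetry, optics
import cv2,numpy as np
o=telemetry.get_obs();print({k:np.round(v,3) for k,v in o.items()})
for n in ("top","side"):
    s=optics.snapshot(n);cv2.imwrite(f"pics/{n}.png",s["img"][:,:,::-1]);np.savez(f"{n}.npz",**s);print(s["camera_matrix"],s["extrinsics"])
E
```

```text
pics
{'t': np.float64(0.0), 'qpos': array([-1.333,  0.343,  1.525, -0.   ,  1.275, -0.146]), 'qvel': array([-0.002,  0.   , -0.001, -0.002,  0.001, -0.   ]), 'tau': array([-1.0000e-03, -4.3368e+01, -2.4601e+01, -0.0000e+00,  8.0000e-03,
        0.0000e+00]), 'eef_pos': array([ 0.197, -0.486,  0.231]), 'tcp_rot': array([-0.001,  0.982,  0.191, -0.   ]), 'contact_force': array([ 0.35,  0.06, -0.03]), 'torque': array([-0.014,  0.02 , -0.009]), 'finger_force': np.float64(0.0), 'opening': np.float64(1.002)}
[[442.47290316   0.         315.17093111]
 [  0.         442.47290316 190.30414991]
 [  0.           0.           1.        ]] [[ 3.46026707e-03 -9.94955957e-01  1.00253027e-01  3.76124160e-01]
 [-9.99993997e-01 -3.42462728e-03  5.27594913e-04  2.69045442e-02]
 [-1.81604451e-04 -1.00254251e-01 -9.94961835e-01  1.45008608e+00]
 [ 0.00000000e+00  0.00000000e+00  0.00000000e+00  1.00000000e+00]]
[[471.44131834   0.         325.62960654]
 [  0.         471.44131834 195.17221494]
 [  0.           0.           1.        ]] [[ 0.99619878 -0.0576463   0.06530617  0.45261403]
 [-0.08694571 -0.612126    0.78596578 -0.88184884]
 [-0.00533242 -0.78865624 -0.61481127  0.82131877]
 [ 0.          0.          0.          1.        ]]
```

View pics/top.png

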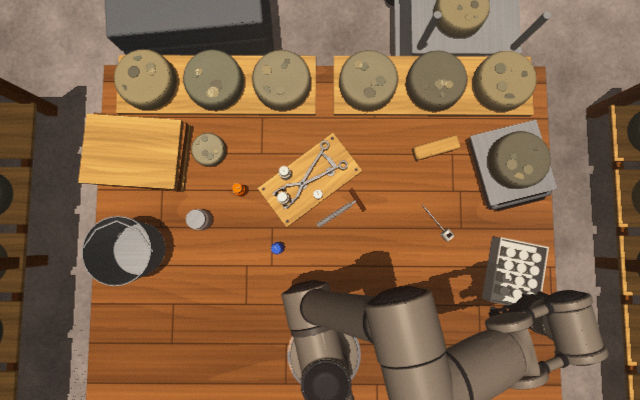

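View pics/side.png

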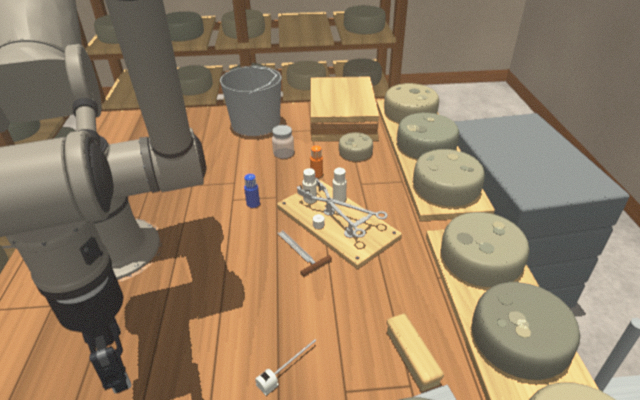

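The top view shows the board around (310,180) with its rings at (326,146) and (343,166) and its jaws at the lower left. The white-capped candidates are (283,198) between the jaws, (285,172) beside the free handle (the spare), and the loose cap at (318,194). Orange (238,188) and blue (277,248) are look-alikes. I choose (283,198), and take the free ring to be (326,146). Next is a close crop with the board fit.

```bash
cat > h.py <<'E'
import numpy as np,cv2
def load(n): return dict(np.load(n+".npz"))
def pts(s,E=None):
    K=s["camera_matrix"];E=s["extrinsics"] if E is None else E;z=s["z_map"]
    v,u=np.mgrid[:z.shape[0],:z.shape[1]]
    P=np.stack([(u-K[0,2])/K[0,0]*z,(v-K[1,2])/K[1,1]*z,z,np.ones_like(z)],-1)
    return (P@E.T)[...,:3]
def ray(s,u,v,h,E=None):
    K=s["camera_matrix"];E=s["extrinsics"] if E is None else E
    d=E[:3,:3]@np.array([(u-K[0,2])/K[0,0],(v-K[1,2])/K[1,1],1]);o=E[:3,3]
    return o+d*(h-o[2])/d[2]
def proj(s,p,E=None):
    E=s["extrinsics"] if E is None else E
    c=np.linalg.inv(E)@np.r_[p,1];q=s["camera_matrix"]@c[:3];return q[:2]/q[2]
E
python3 - <<'E'
from h import *
s=load("top");P=pts(s);z=P[...,2]
m=((z>.012)&(z<.026)).astype(np.uint8);m[:125]=0;m[235:]=0;m[:,:250]=0;m[:,370:]=0
q=P[m>0][:,:2].astype(np.float32);
r=cv2.minAreaRect(q);print("board",r,len(q))
for u,v,h in ((283,198,.11),(285,172,.11),(318,194,.042),(326,146,.052),(343,166,.052)):
    w=z[v-8:v+9,u-8:u+9];Q=P[v-8:v+9,u-8:u+9][w>h-.008]
    print(u,v,ray(s,u,v,h).round(4),len(Q),Q.mean(0).round(4) if len(Q) else 0,Q[:,2].max() if len(Q) else 0)
im=s["img"][120:240,240:380,::-1];cv2.imwrite("pics/crop.png",cv2.resize(im,None,fx=5,fy=5,interpolation=cv2.INTER_CUBIC))
E
```

```text
board ((0.5140387415885925, 0.012468144297599792), (0.2678326964378357, 0.3099120259284973), 37.07523727416992) 3735
283 198 [0.4873 0.1253 0.11  ] 74 [0.4902 0.1265 0.1282] 1.4500860793497297
285 172 [0.5671 0.12   0.11  ] 74 [0.5711 0.1238 0.1094] 0.11612751772816376
318 194 [0.5062 0.0186 0.042 ] 70 [0.5012 0.0201 0.1027] 1.4500860793497297
326 146 [ 0.66   -0.0066  0.052 ] 66 [0.6496 0.0022 0.0792] 1.4500860793497297
343 166 [ 0.5953 -0.061   0.052 ] 56 [ 0.5895 -0.0524  0.1086] 1.4500860793497297
```

View pics/crop.png

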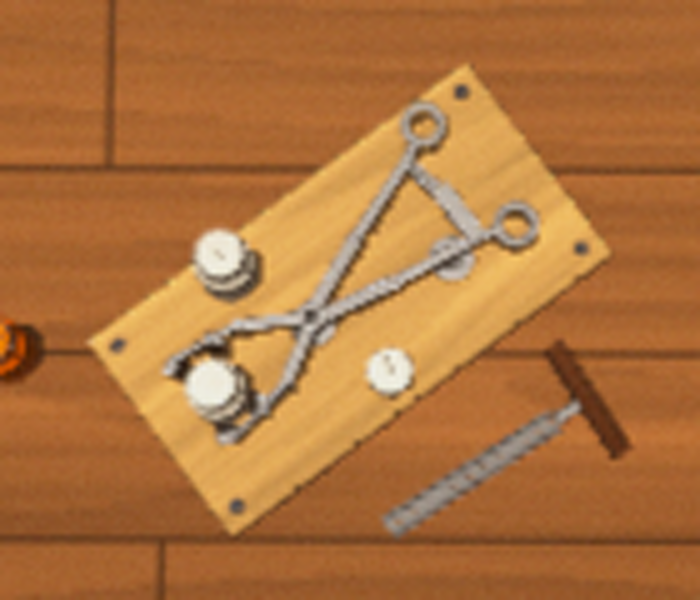

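The crop confirms the choice. The bottle is at crop (215,388) between the jaws, the spare sits apart at (220,250), the free ring is at crop (424,125), the fixed ring at (517,226) and the pivot at (312,318). Next I fit the forceps frame.

```bash
cat >> h.py <<'E'
def fit(loc,w):
    a=loc-loc.mean(0);b=w-w.mean(0)
    yaw=np.arctan2((a[:,0]*b[:,1]-a[:,1]*b[:,0]).sum(),(a*b).sum())
    R=np.array([[np.cos(yaw),-np.sin(yaw)],[np.sin(yaw),np.cos(yaw)]])
    t=w.mean(0)-R@loc.mean(0);return yaw,R,t,(w-(loc@R.T+t))
E
python3 - <<'E'
from h import *
s=load("top")
c=lambda u,v:(240+(u+.5)/5-.5,120+(v+.5)/5-.5)
W=lambda L,h:np.array([ray(s,*c(*p),h)[:2] for p in L])
cor=W([(468,62),(610,253),(233,535),(88,343)],.018)
loc=np.array([[-.155,-.08],[-.155,.08],[.155,.08],[.155,-.08]])
y,R,t,r=fit(loc,cor);print("board",y,t,(r*1e3).round(1))
g=W([(424,125),(517,226),(312,318)],.052)
y2,R2,t2,r2=fit(np.array([[-.131,-.057],[-.14,.03],[0,0]]),g);print("forceps",y2,t2,(r2*1e3).round(1))
print("rings",g.round(4),"cap",W([(215,388)],.11), "seat",R2@[.075,0]+t2,"pivot in board",R.T@(t2-t))
from rig import telemetry
print(telemetry.get_obs()["tcp_rot"])
E
```

```text
board 2.217104749209147 [0.55746124 0.04553752] [[-0.9 -1.1]
 [ 0.   2.6]
 [ 2.2 -0.4]
 [-1.3 -1.1]]
forceps 2.2111776675687054 [0.53989326 0.06945654] [[ 0.6  0.1]
 [-0.3 -0.2]
 [-0.3  0.2]]
rings [[ 0.6645 -0.0015]
 [ 0.5992 -0.061 ]
 [ 0.5396  0.0696]] cap [[0.48974732 0.12653231]] seat [0.49508067 0.12959663] pivot in board [ 0.02967505 -0.00038034]
[-6.99588507e-04  9.81642224e-01  1.90730312e-01 -4.24717207e-05]
```

Call:
{"name": "carry_out", "arguments": {"commands": [[1, [0.043, -0.02, 0], 0], [1, [0.043, -0.02, 0], 0], [1, [0.043, -0.02, 0], 0], [1, [0.043, -0.02, 0], 0], [1, [0.043, -0.02, 0], 0], [1, [0.043, -0.02, 0], 0], [1, [0.043, -0.02, 0], 0], [1, [0.043, -0.02, 0], 0]], "force": 40}}

```text
t: 0.9
eef_pos: [0.4566, -0.2079, 0.2311]
tcp_rot: [-0.0, 0.982, 0.191, -0.0]
contact_force: [1.5, 0.0, 1.0]
opening: -0.001
finger_force: 0.0
```

Call:
{"name": "carry_out", "arguments": {"commands": [[1, [0.043, -0.02, 0], 0], [1, [0.043, -0.02, 0], 0], [1, [0.043, -0.02, 0], 0], [1, [0.043, -0.02, 0], 0], [1, [0.043, -0.02, 0], -7.5], [1, [0.043, -0.02, 0], -7.5], [1, [0.04, -0.02, 0], -7.5], [1, [0, 0, 0], -8.2]]}}

```text
t: 1.7
eef_pos: [0.6663, 0.0478, 0.2296]
tcp_rot: [-0.001, 0.894, 0.449, -0.0]
contact_force: [-1.3, 0.2, -0.6]
opening: -0.001
finger_force: 0.0
```

```bash
cat >> h.py <<'E'
from scipy.spatial.transform import Rotation as Ro
def tool(o):
    T=np.eye(4);T[:3,:3]=Ro.from_quat(np.array(o["tcp_rot"])[[1,2,3,0]]).as_matrix();T[:3,3]=o["eef_pos"];return T
def rel(o,p):  # target world p -> tool axes mm, from measured pose
    return (tool(o)[:3,:3].T@(np.array(p)-o["eef_pos"])*1e3).round(1)
def show(o):
    T=tool(o);print("t",round(float(o["t"]),2),"pos",np.round(o["eef_pos"],4),"yaw",np.degrees(np.arctan2(T[1,0],T[0,0])).round(2),"F",np.round(o["contact_force"],2),"M",np.round(o["torque"],3),"q",np.round(o["qpos"],2),"open",round(float(o["opening"]),3))
def wrist(name):
    from rig import telemetry,optics
    o=telemetry.get_obs();s=optics.snapshot("wrist");E=tool(o)@s["T_tool_cam"]
    np.savez(name+".npz",E=E,**s);cv2.imwrite(f"pics/{name}.png",s["img"][:,:,::-1]);return o,s,E
E
python3 - <<'E'
from h import *
o,s,E=wrist("w1");show(o);print(s["T_tool_cam"].round(3),s["camera_matrix"])
print(rel(o,[.692,.034,.2]))
E
```

```text
t 1.7 pos [0.6663 0.0478 0.2296] yaw 53.33 F [-1.33  0.16 -0.55] M [-0.007  0.033 -0.06 ] q [-0.04  0.62  1.08  0.    1.45  0.6 ] open -0.001
[[ 0.001 -0.948 -0.32   0.081]
 [ 1.     0.001  0.001 -0.   ]
 [-0.    -0.32   0.948 -0.142]
 [ 0.     0.     0.     1.   ]] [[289.783187     0.         319.39780551]
 [  0.         289.783187   203.33056516]
 [  0.           0.           1.        ]]
[ 4.2 29.  29.6]
```

View pics/w1.png

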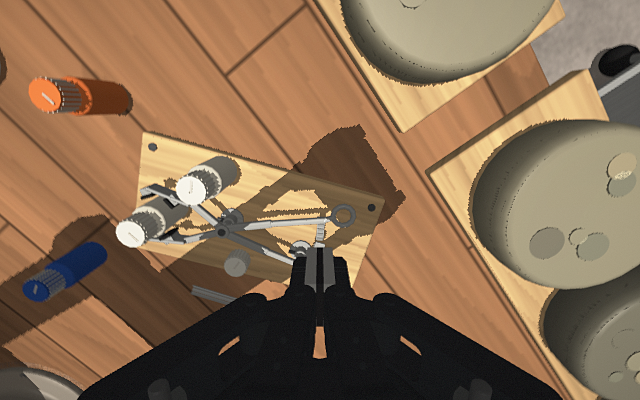

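The wrist view shows the free ring at (343,216), the pivot at (222,232), the fixed ring at (300,250), the held bottle's cap at (131,233) and the spare's cap at (191,191).

Run:
```python
from h import *
s=load("w1");E=s["E"];P=pts(s,E)
for n,u,v,h in (("ring",343,216,.052),("piv",222,232,.052),("cap",131,233,.11),("spare",191,191,.11)):
    print(n,ray(s,u,v,h,E).round(4),"depth",P[v,u].round(4))
for w in (P[205:228,330:358],P[225:240,212:232]):
    q=w[(w[...,2]>.04)&(w[...,2]<.068)];print("z",np.percentile(q[:,2],[10,50,90]).round(4),len(q),((q.min(0)+q.max(0))/2).round(4))
for u0,u1,v0,v1 in ((110,155,212,255),(172,212,172,210)):
    w=P[v0:v1,u0:u1];q=w[(w[...,2]>.105)&(w[...,2]<.118)];print("captop",((q.min(0)+q.max(0))/2).round(4),np.ptp(q,0).round(4),np.median(q[:,2]))
```

```text
ring [ 0.6632 -0.0026  0.052 ] depth [ 0.6575 -0.0154  0.0167]
piv [0.5343 0.0674 0.052 ] depth [0.541  0.069  0.0638]
cap [0.4941 0.1284 0.11  ] depth [0.4929 0.1285 0.1085]
spare [0.5724 0.124  0.11  ] depth [0.5729 0.124  0.1109]
z [0.0569 0.0581 0.0592] 313 [0.6634 0.     0.0574]
z [0.0585 0.0612 0.0631] 248 [0.5392 0.0681 0.0598]
captop [0.4927 0.1289 0.1081] [0.0296 0.0302 0.0062] 0.10922261828748467
captop [0.5725 0.1251 0.1083] [0.0301 0.0297 0.006 ] 0.10927025427380205
```

Call:
{"name": "carry_out", "arguments": {"commands": [[1, [0.005, 0.027, 0.02], 0.6], [1, [0, 0, 0.04], 0], [1, [0, 0, 0.04], 0], [1, [0, 0, 0.04], 0], [1, [0, 0, 0.03], 0], [1, [0, 0, 0.017], 0], [1, [0, 0, 0], 0], [1, [0, 0, 0], 0]]}}

```text
t: 2.55
eef_pos: [0.6896, 0.0292, 0.0446]
tcp_rot: [0.0, 0.899, 0.438, -0.0]
contact_force: [-0.4, 0.1, -0.1]
opening: -0.0
finger_force: 0.0
```

Run:
```python
from h import *
from rig import telemetry
o=telemetry.get_obs();show(o);print("ring rel",rel(o,[.6634,0,.042]))
```

```text
t 2.55 pos [0.6896 0.0292 0.0446] yaw 51.97 F [-0.37  0.06 -0.06] M [-0.019 -0.041  0.008] q [-0.07  0.81  1.22 -0.    1.1   0.6 ] open -0.0
ring rel [-39.2  -2.7   2.6]
```

Call:
{"name": "carry_out", "arguments": {"commands": [[1, [-0.004, 0, 0], 0], [1, [-0.004, 0, 0], 0], [1, [-0.003, 0, 0], 0], [1, [0, 0, 0], 0], [1, [0, 0, 0], 0]]}}

```text
t: 3.05
eef_pos: [0.6829, 0.021, 0.0447]
tcp_rot: [0.0, 0.899, 0.439, 0.0]
contact_force: [0.6, 0.1, -0.0]
opening: -0.003
finger_force: 0.0
```

Call:
{"name": "carry_out", "arguments": {"commands": [[1, [-0.002, 0, 0], 0], [1, [-0.001, 0, 0], 0], [1, [0, 0, 0], 0], [1, [0, 0, 0], 0]]}}

```text
t: 3.45
eef_pos: [0.6812, 0.0188, 0.0444]
tcp_rot: [0.0, 0.898, 0.439, 0.0]
contact_force: [1.6, -0.3, 0.4]
opening: -0.001
finger_force: 0.6
```

Call:
{"name": "carry_out", "arguments": {"commands": [[1, [-0.002, 0, 0], 0], [1, [-0.001, 0, 0], 0], [1, [0, 0, 0], 0], [1, [0, 0, 0], 0]]}}

```text
t: 3.85
eef_pos: [0.6791, 0.0163, 0.0443]
tcp_rot: [0.0, 0.898, 0.439, -0.0]
contact_force: [2.1, 0.1, -0.1]
opening: 0.001
finger_force: 0.7
```

Call:
{"name": "carry_out", "arguments": {"commands": [[1, [-0.002, 0, 0], 0], [1, [-0.001, 0, 0], 0], [1, [0, 0, 0], 0], [1, [0, 0, 0], 0]]}}

```text
t: 4.25
eef_pos: [0.6773, 0.014, 0.0443]
tcp_rot: [0.0, 0.898, 0.439, -0.0]
contact_force: [1.8, 0.6, 0.7]
opening: 0.0
finger_force: 0.9
```

Call:
{"name": "carry_out", "arguments": {"commands": [[1, [-0.002, 0, 0], 0], [1, [-0.002, 0, 0], 0], [1, [0, 0, 0], 0], [1, [0, 0, 0], 0]]}}

```text
t: 4.65
eef_pos: [0.6754, 0.011, 0.0444]
tcp_rot: [0.0, 0.898, 0.439, 0.001]
contact_force: [5.2, 2.1, -1.4]
opening: 0.002
finger_force: 2.2
```

Call:
{"name": "carry_out", "arguments": {"commands": [[1, [-0.002, 0, 0], 0], [1, [-0.001, 0, 0], 0], [1, [0, 0, 0], 0], [1, [0, 0, 0], 0]]}}

```text
t: 5.05
eef_pos: [0.6732, 0.0085, 0.0444]
tcp_rot: [0.0, 0.898, 0.439, 0.0]
contact_force: [4.3, 0.8, -1.1]
opening: -0.002
finger_force: 1.8
```

Call:
{"name": "carry_out", "arguments": {"commands": [[1, [-0.0015, 0, 0], 0], [1, [0, 0, 0], 0], [1, [0, 0, 0], 0]]}}

```text
t: 5.35
eef_pos: [0.6719, 0.0071, 0.0444]
tcp_rot: [0.0, 0.898, 0.439, -0.0]
contact_force: [1.5, 1.3, 1.1]
opening: 0.002
finger_force: 1.1
```

Call:
{"name": "carry_out", "arguments": {"commands": [[1, [-0.0015, 0, 0], 0], [1, [0, 0, 0], 0], [1, [0, 0, 0], 0]]}}

```text
t: 5.65
eef_pos: [0.6711, 0.006, 0.0444]
tcp_rot: [0.0, 0.898, 0.439, -0.0]
contact_force: [2.5, 0.9, -0.3]
opening: 0.0
finger_force: 1.1
```

Call:
{"name": "carry_out", "arguments": {"commands": [[1, [-0.0015, 0, 0], 0], [1, [0, 0, 0], 0], [1, [0, 0, 0], 0]]}}

```text
t: 5.95
eef_pos: [0.6705, 0.0051, 0.0443]
tcp_rot: [0.0, 0.898, 0.439, 0.0]
contact_force: [4.9, 2.0, 0.1]
opening: -0.003
finger_force: 2.3
```

Call:
{"name": "carry_out", "arguments": {"commands": [[1, [0.002, 0, 0], 0], [1, [0.002, 0, 0], 0], [1, [0, 0, 0], 0], [1, [0, 0, 0], 0]]}}

```text
t: 6.35
eef_pos: [0.6719, 0.008, 0.0438]
tcp_rot: [-0.0, 0.898, 0.439, -0.001]
contact_force: [-0.1, -0.1, -0.0]
opening: 0.003
finger_force: 0.0
```

Call:
{"name": "carry_out", "arguments": {"commands": [[1, [0.002, 0, 0], 0], [1, [0.001, 0, 0], 0], [1, [0, 0, 0], 0], [1, [0, 0, 0], 0]]}}

```text
t: 6.75
eef_pos: [0.6745, 0.0105, 0.0442]
tcp_rot: [0.0, 0.898, 0.439, -0.0]
contact_force: [-0.1, -0.7, -0.2]
opening: 0.0
finger_force: 0.0
```

Run:
```python
from h import *
o,s,E=wrist("w2");show(o)
from rig import optics
s=optics.snapshot("side");cv2.imwrite("pics/side2.png",s["img"][:,:,::-1]);np.savez("side2.npz",**s)
a=cv2.imread("pics/w2.png");b=cv2.imread("pics/side2.png")[150:290,250:420]
cv2.imwrite("pics/v2.png",np.vstack([cv2.resize(a[60:340],None,fx=1,fy=1),cv2.resize(b,(388,320),interpolation=cv2.INTER_CUBIC).copy() if 0 else cv2.copyMakeBorder(cv2.resize(b,(388,319)),0,0,0,252,cv2.BORDER_CONSTANT)]))
```

```text
t 6.75 pos [0.6745 0.0105 0.0442] yaw 52.09 F [-0.15 -0.68 -0.16] M [ 0.001 -0.012 -0.02 ] q [-0.1   0.79  1.28 -0.    1.07  0.56] open 0.0
```

View pics/v2.png

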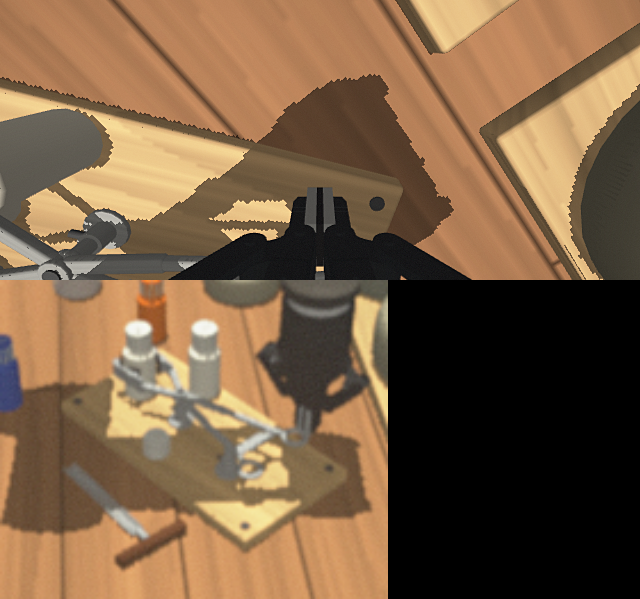

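Call:
{"name": "carry_out", "arguments": {"commands": [[1, [-0.003, 0, 0], 0], [1, [-0.003, 0, 0], 0], [1, [-0.002, 0, 0], 0], [1, [0, 0, 0], 0], [1, [0, 0, 0], 0]]}}

```text
t: 7.35
eef_pos: [0.6705, 0.0047, 0.0446]
tcp_rot: [0.0, 0.898, 0.439, 0.001]
contact_force: [4.7, 4.3, -1.5]
opening: -0.002
finger_force: 2.5
```

Call:
{"name": "carry_out", "arguments": {"commands": [[1, [-0.001, 0, 0], 0], [1, [0, 0, 0], 0], [1, [0, 0, 0], 0], [1, [0, 0, 0], 0]]}}

```text
t: 7.75
eef_pos: [0.6698, 0.0037, 0.0445]
tcp_rot: [0.0, 0.898, 0.439, 0.001]
contact_force: [4.0, 2.1, -1.2]
opening: 0.002
finger_force: 2.1
```

Call:
{"name": "carry_out", "arguments": {"commands": [[1, [-0.001, 0, 0], 0], [1, [0, 0, 0], 0], [1, [0, 0, 0], 0], [1, [0, 0, 0], 0]]}}

```text
t: 8.15
eef_pos: [0.6689, 0.0024, 0.0445]
tcp_rot: [0.0, 0.898, 0.439, 0.001]
contact_force: [5.0, 2.7, -2.0]
opening: -0.001
finger_force: 2.2
```

Call:
{"name": "carry_out", "arguments": {"commands": [[1, [-0.001, 0, 0], 0], [1, [0, 0, 0], 0], [1, [0, 0, 0], 0], [1, [0, 0, 0], 0]]}}

```text
t: 8.55
eef_pos: [0.668, 0.0016, 0.0445]
tcp_rot: [0.0, 0.898, 0.439, 0.0]
contact_force: [4.3, 1.6, 0.1]
opening: -0.003
finger_force: 1.7
```

Call:
{"name": "carry_out", "arguments": {"commands": [[1, [-0.001, 0, 0], 0], [1, [0, 0, 0], 0], [1, [0, 0, 0], 0], [1, [0, 0, 0], 0]]}}

```text
t: 8.95
eef_pos: [0.6676, 0.001, 0.0446]
tcp_rot: [0.0, 0.898, 0.439, 0.0]
contact_force: [4.9, 1.4, 0.1]
opening: 0.004
finger_force: 2.2
```

Call:
{"name": "carry_out", "arguments": {"commands": [[1, [-0.0015, 0, 0], 0], [1, [0, 0, 0], 0], [1, [0, 0, 0], 0], [1, [0, 0, 0], 0]]}}

```text
t: 9.35
eef_pos: [0.6669, -0.0001, 0.0447]
tcp_rot: [0.0, 0.898, 0.439, 0.001]
contact_force: [5.6, 2.5, -1.4]
opening: 0.003
finger_force: 2.6
```

Call:
{"name": "carry_out", "arguments": {"commands": [[1, [-0.0015, 0, 0], 0], [1, [0, 0, 0], 0], [1, [0, 0, 0], 0], [1, [0, 0, 0], 0]]}}

```text
t: 9.75
eef_pos: [0.6664, -0.0008, 0.0446]
tcp_rot: [0.0, 0.898, 0.439, 0.001]
contact_force: [8.0, 3.7, -1.2]
opening: -0.002
finger_force: 3.7
```

Call:
{"name": "carry_out", "arguments": {"commands": [[1, [-0.0015, 0, 0], 0], [1, [0, 0, 0], 0], [1, [0, 0, 0], 0], [1, [0, 0, 0], 0]]}}

```text
t: 10.15
eef_pos: [0.6659, -0.0014, 0.0447]
tcp_rot: [0.0, 0.898, 0.439, 0.002]
contact_force: [8.0, 5.8, -1.7]
opening: 0.001
finger_force: 5.0
```

Call:
{"name": "carry_out", "arguments": {"commands": [[1, [-0.001, 0, 0], 0], [1, [0, 0, 0], 0], [1, [0, 0, 0], 0], [1, [0, 0, 0], 0]]}}

```text
t: 10.55
eef_pos: [0.6652, -0.0026, 0.0446]
tcp_rot: [0.0, 0.898, 0.439, 0.002]
contact_force: [7.4, 4.9, -2.7]
opening: 0.001
finger_force: 4.4
```

Call:
{"name": "carry_out", "arguments": {"commands": [[1, [-0.001, 0, 0], 0], [1, [0, 0, 0], 0], [1, [0, 0, 0], 0], [1, [0, 0, 0], 0]]}}

```text
t: 10.95
eef_pos: [0.6645, -0.0034, 0.0446]
tcp_rot: [0.0, 0.898, 0.439, 0.002]
contact_force: [9.3, 3.0, -2.6]
opening: 0.001
finger_force: 4.4
```

Call:
{"name": "carry_out", "arguments": {"commands": [[1, [-0.001, 0, 0], 0], [1, [0, 0, 0], 0], [1, [0, 0, 0], 0], [1, [0, 0, 0], 0]]}}

```text
t: 11.35
eef_pos: [0.664, -0.0042, 0.0446]
tcp_rot: [0.0, 0.898, 0.439, 0.002]
contact_force: [8.9, 4.1, -2.0]
opening: -0.006
finger_force: 4.5
```

```bash
cat > av.py <<'E'
from h import *
from rig import telemetry,optics
F=[];ff=[];M=[]
for i in range(6):
    optics.snapshot("side");o=telemetry.get_obs();T=tool(o);F.append(T[:3,:3].T@o["contact_force"]);ff.append(o["finger_force"])
show(o);x=T[:2,0];print("F tool",np.mean(F,0).round(2),np.std(F,0).round(2),"ff",np.mean(ff).round(2),"d",((o["eef_pos"][:2]-[.6634,0])@[.6157,.788]*1e3).round(2))
E
python3 av.py
```

```text
t 11.65 pos [ 0.664  -0.0042  0.0446] yaw 52.09 F [ 8.09  4.59 -2.88] M [ 0.761 -1.482  0.029] q [-0.12  0.77  1.32  0.    1.05  0.54] open -0.001
F tool [8.59 4.02 2.63] [0.31 0.52 0.25] ff 4.49 d -2.93
```

Call:
{"name": "carry_out", "arguments": {"commands": [[1, [-0.001, 0, 0], 0], [1, [0, 0, 0], 0], [1, [0, 0, 0], 0], [1, [0, 0, 0], 0]]}}

```text
t: 12.05
eef_pos: [0.6633, -0.005, 0.0447]
tcp_rot: [0.0, 0.898, 0.439, 0.002]
contact_force: [8.2, 3.3, -2.3]
opening: -0.003
finger_force: 4.2
```

```bash
python3 av.py
```

```text
t 12.35 pos [ 0.6633 -0.0051  0.0448] yaw 52.09 F [ 9.12  3.78 -2.84] M [ 0.666 -1.321  0.005] q [-0.12  0.77  1.32  0.    1.05  0.54] open 0.001
F tool [8.18 3.9  2.  ] [0.24 0.72 0.54] ff 4.18 d -4.06
```

Call:
{"name": "carry_out", "arguments": {"commands": [[1, [-0.0008, 0, 0], 0], [1, [0, 0, 0], 0], [1, [0, 0, 0], 0], [1, [0, 0, 0], 0]]}}

```text
t: 12.75
eef_pos: [0.663, -0.0054, 0.0448]
tcp_rot: [0.0, 0.898, 0.439, 0.002]
contact_force: [9.1, 5.5, -2.1]
opening: 0.002
finger_force: 4.8
```

```bash
python3 av.py
```

```text
t 13.05 pos [ 0.663  -0.0055  0.0447] yaw 52.09 F [ 9.32  5.07 -2.64] M [ 0.822 -1.524  0.13 ] q [-0.12  0.77  1.32  0.    1.05  0.54] open 0.002
F tool [9.4  3.8  2.31] [0.85 0.29 0.87] ff 4.76 d -4.55
```

Call:
{"name": "carry_out", "arguments": {"commands": [[1, [0.002, 0, 0], 0], [1, [0, 0, 0], 0], [1, [0, 0, 0], 0], [1, [0, 0, 0], 0]]}}

```text
t: 13.45
eef_pos: [0.6632, -0.0044, 0.0446]
tcp_rot: [0.0, 0.898, 0.439, 0.001]
contact_force: [5.0, 3.1, -1.2]
opening: -0.0
finger_force: 2.8
```

Call:
{"name": "carry_out", "arguments": {"commands": [[1, [0.001, 0, 0], 0], [1, [0, 0, 0], 0], [1, [0, 0, 0], 0], [1, [0, 0, 0], 0]]}}

```text
t: 13.85
eef_pos: [0.6631, -0.004, 0.0444]
tcp_rot: [-0.0, 0.898, 0.439, -0.0]
contact_force: [3.5, 2.4, 0.3]
opening: 0.001
finger_force: 1.5
```

Call:
{"name": "carry_out", "arguments": {"commands": [[1, [0.001, 0, 0], 0], [1, [0, 0, 0], 0], [1, [0, 0, 0], 0], [1, [0, 0, 0], 0]]}}

```text
t: 14.25
eef_pos: [0.6635, -0.0033, 0.044]
tcp_rot: [-0.0, 0.898, 0.439, -0.001]
contact_force: [0.3, 0.1, 0.4]
opening: -0.001
finger_force: 0.0
```

```bash
python3 av.py
```

```text
t 14.55 pos [ 0.6639 -0.0032  0.0443] yaw 52.09 F [-1.07  0.25  0.55] M [0.029 0.023 0.063] q [-0.12  0.77  1.32 -0.    1.05  0.54] open 0.0
F tool [-0.04 -0.17 -0.14] [0.35 0.41 0.39] ff 0.0 d -2.25
```

Call:
{"name": "carry_out", "arguments": {"commands": [[1, [-0.001, 0, 0], 0], [1, [0, 0, 0], 0], [1, [0, 0, 0], 0]]}}

```text
t: 14.85
eef_pos: [0.6634, -0.0039, 0.0443]
tcp_rot: [-0.0, 0.898, 0.439, 0.0]
contact_force: [-0.3, 1.8, -0.2]
opening: -0.001
finger_force: 0.6
```

```bash
python3 av.py
```

```text
t 15.15 pos [ 0.6634 -0.0039  0.0443] yaw 52.09 F [ 1.35  1.15 -0.89] M [ 0.217 -0.092 -0.016] q [-0.12  0.77  1.32  0.    1.05  0.54] open -0.001
F tool [ 1.08 -0.23  0.47] [0.58 0.32 0.3 ] ff 0.65 d -3.1
```

Call:
{"name": "carry_out", "arguments": {"commands": [[1, [-0.001, 0, 0], 0], [1, [0, 0, 0], 0], [1, [0, 0, 0], 0]]}}

```text
t: 15.45
eef_pos: [0.6631, -0.0043, 0.0444]
tcp_rot: [0.0, 0.898, 0.439, 0.001]
contact_force: [3.2, 3.3, -0.7]
opening: 0.0
finger_force: 2.6
```

```bash
python3 av.py
```

```text
t 15.75 pos [ 0.6631 -0.0043  0.0444] yaw 52.1 F [ 2.6   4.6  -1.63] M [ 0.698 -0.491 -0.061] q [-0.12  0.77  1.32  0.    1.05  0.54] open 0.002
F tool [ 5.16 -0.37  1.32] [0.54 0.4  0.53] ff 2.6 d -3.6
```

Call:
{"name": "carry_out", "arguments": {"commands": [[1, [-0.001, 0, 0], 0], [1, [0, 0, 0], 0], [1, [0, 0, 0], 0]]}}

```text
t: 16.05
eef_pos: [0.6628, -0.0046, 0.0445]
tcp_rot: [-0.0, 0.898, 0.439, 0.001]
contact_force: [5.0, 6.6, -1.7]
opening: -0.004
finger_force: 3.8
```

```bash
python3 av.py
```

```text
t 16.35 pos [ 0.6629 -0.0046  0.0445] yaw 52.1 F [ 4.12  5.68 -1.5 ] M [ 1.03  -0.708  0.009] q [-0.12  0.77  1.32  0.    1.05  0.54] open -0.001
F tool [ 7.33 -0.07  1.13] [0.38 0.28 0.58] ff 3.74 d -3.97
```

Call:
{"name": "carry_out", "arguments": {"commands": [[1, [-0.001, 0, 0], 0], [1, [0, 0, 0], 0], [1, [0, 0, 0], 0]]}}

```text
t: 16.65
eef_pos: [0.6626, -0.005, 0.0445]
tcp_rot: [-0.0, 0.898, 0.439, 0.002]
contact_force: [6.2, 7.9, -1.8]
opening: 0.0
finger_force: 4.7
```

```bash
python3 av.py
```

```text
t 16.95 pos [ 0.6626 -0.005   0.0445] yaw 52.1 F [ 5.51  7.49 -2.4 ] M [ 1.214 -0.943  0.007] q [-0.12  0.77  1.33  0.    1.05  0.54] open -0.001
F tool [ 9.26 -0.05  1.98] [0.49 0.42 0.3 ] ff 4.65 d -4.44
```

Call:
{"name": "carry_out", "arguments": {"commands": [[1, [-0.001, 0, 0], 0], [1, [0, 0, 0], 0], [1, [0, 0, 0], 0]]}}

```text
t: 17.25
eef_pos: [0.6621, -0.0057, 0.0445]
tcp_rot: [-0.0, 0.898, 0.439, 0.002]
contact_force: [5.0, 7.9, -2.0]
opening: -0.002
finger_force: 4.9
```

```bash
python3 av.py
```

```text
t 17.55 pos [ 0.6621 -0.0057  0.0445] yaw 52.1 F [ 6.22  8.28 -2.12] M [ 1.286 -1.008  0.014] q [-0.13  0.77  1.33  0.    1.05  0.54] open 0.002
F tool [10.04  0.    2.21] [0.16 0.36 0.49] ff 4.93 d -5.29
```

Call:
{"name": "carry_out", "arguments": {"commands": [[1, [-0.001, 0, 0], 0], [1, [0, 0, 0], 0], [1, [0, 0, 0], 0]]}}

```text
t: 17.85
eef_pos: [0.6617, -0.0062, 0.0445]
tcp_rot: [-0.0, 0.898, 0.439, 0.002]
contact_force: [7.3, 8.1, -2.6]
opening: -0.005
finger_force: 5.5
```

```bash
python3 av.py
```

```text
t 18.15 pos [ 0.6617 -0.0062  0.0445] yaw 52.1 F [ 6.67  8.6  -2.96] M [ 1.4   -1.111 -0.014] q [-0.13  0.77  1.33  0.    1.04  0.53] open 0.0
F tool [10.96  0.1   2.82] [0.22 0.39 0.37] ff 5.54 d -5.96
```

Tooth 3 is locked. The push kink is at about 9.3 N, or 1.33 Nm, so the squeeze is about 10 N pushed and 7.5 N let go. That is firm, and another tooth would be too tight. I back off and go to the cap.

Call:
{"name": "carry_out", "arguments": {"commands": [[1, [0.006, 0, 0], 0], [1, [0.012, 0, 0], 0], [1, [0, 0, 0], 0], [1, [0, 0, -0.045], 0], [1, [0, 0, -0.045], 0], [1, [0, 0, -0.04], 0]]}}

```text
t: 18.75
eef_pos: [0.6711, 0.0058, 0.1762]
tcp_rot: [0.0, 0.898, 0.439, -0.0]
contact_force: [2.0, 0.0, -0.8]
opening: -0.002
finger_force: 0.0
```

Call:
{"name": "carry_out", "arguments": {"commands": [[-0.18, [-0.016, -0.04, 0], 0], [-0.18, [0, -0.04, 0], 0], [-0.18, [0, -0.04, 0], 0], [-0.18, [0, -0.04, 0], 0], [-0.18, [0, -0.03, 0], 0], [-0.18, [0, 0, 0], 0], [-0.18, [0, 0, 0], 0]]}}

```text
t: 19.45
eef_pos: [0.5117, 0.1103, 0.1747]
tcp_rot: [0.001, 0.898, 0.44, 0.0]
contact_force: [-0.1, -0.2, 0.2]
opening: 0.589
finger_force: 0.0
```

Run:
```python
from h import *
o,s,E=wrist("w3");show(o)
P=pts(s,E)
m=(P[...,2]>.100)&(P[...,2]<.118)&(np.hypot(P[...,0]-.4925,P[...,1]-.1285)<.03)
q=P[m];c=(q.min(0)+q.max(0))/2;print(c.round(4),np.ptp(q,0).round(4),np.median(q[:,2]),"rel",rel(o,[c[0],c[1],.088]))
cv2.circle(s["img"],tuple(int(x) for x in proj(s,[c[0],c[1],.11],E)),3,(255,0,0),1)
r=proj(s,[.6634,0,.055],E);print("ring px",r)
cv2.imwrite("pics/w3.png",s["img"][:,:,::-1])
```

```text
t 19.45 pos [0.5117 0.1103 0.1747] yaw 52.15 F [-0.08 -0.19  0.22] M [-0.034 -0.023 -0.006] q [ 0.07  0.39  1.62 -0.    1.13  0.73] open 0.589
[0.4976 0.1324 0.1056] [0.0308 0.0307 0.011 ] 0.10928851751586968 rel [  8.8 -24.7  86.7]
ring px [518.66034329 190.07191129]
```

View pics/w3.png

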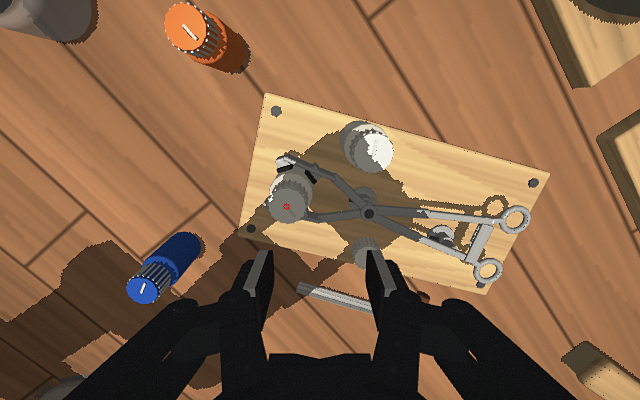

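The jaws are closed on the bottle. The cap is at (287,205), having been shifted about 6 mm by the jaw. The free ring is at (515,219) and the spare at (368,147).

Call:
{"name": "carry_out", "arguments": {"commands": [[-0.18, [0.009, -0.025, 0.01], 0], [-0.18, [0, 0, 0.025], 0], [-0.18, [0, 0, 0], 0], [-0.18, [0, 0, 0], 0]]}}

```text
t: 19.9
eef_pos: [0.4981, 0.1321, 0.1392]
tcp_rot: [0.0, 0.899, 0.439, -0.0]
contact_force: [-0.1, 0.8, 0.0]
opening: 0.592
finger_force: 0.0
```

Run:
```python
from h import *
o,s,E=wrist("w4");show(o)
P=pts(s,E)
m=(P[...,2]>.1065)&(P[...,2]<.114)&(np.hypot(P[...,0]-.4976,P[...,1]-.1324)<.022)
q=P[m];c=(q.min(0)+q.max(0))/2;print(len(q),c.round(4),np.ptp(q,0).round(4),np.median(q[:,2]),"rel",rel(o,[c[0],c[1],.088]))
cc,r=cv2.minEnclosingCircle(q[:,:2].astype(np.float32));print(cc,r,"rel",rel(o,[*cc,.088]))
cv2.circle(s["img"],tuple(int(x) for x in proj(s,[*cc,.11],E)),3,(255,0,0),1)
cv2.imwrite("pics/w4.png",s["img"][:,:,::-1])
```

```text
t 19.9 pos [0.4981 0.1321 0.1392] yaw 52.03 F [-0.08  0.83  0.02] M [ 0.042 -0.017  0.012] q [ 0.11  0.42  1.68 -0.    1.04  0.77] open 0.592
1453 [0.4979 0.133  0.109 ] [0.0298 0.0295 0.005 ] 0.10939122770116805 rel [ 0.6 -0.8 51.2]
(0.4980189800262451, 0.1326678991317749) 0.015576819889247417 rel [ 0.4 -0.4 51.2]
```

View pics/w4.png

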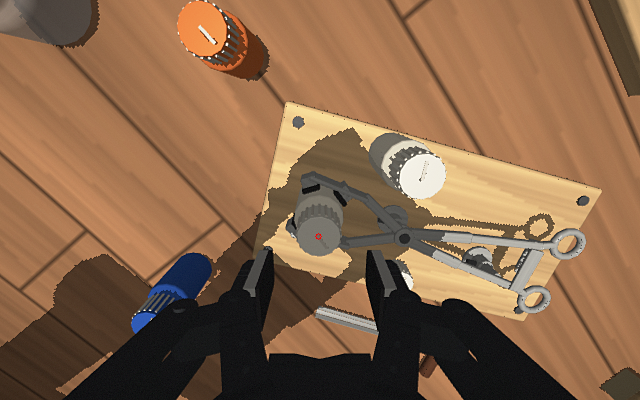

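The cap at (319,236) is centred between the fingers, and the calibrated offset is under 1 mm. I go down and close softly.

Call:
{"name": "carry_out", "arguments": {"commands": [[-0.18, [0, -0.0005, 0.02], 0], [-0.18, [0, 0, 0.02], 0], [-0.18, [0, 0, 0.01], 0], [-0.18, [0, 0, 0], 0], [-0.18, [0, 0, 0], 0]], "force": 20}}

```text
t: 20.45
eef_pos: [0.4978, 0.133, 0.0901]
tcp_rot: [0.0, 0.899, 0.439, 0.001]
contact_force: [0.1, -0.6, 0.8]
opening: 0.589
finger_force: 0.0
```

Call:
{"name": "carry_out", "arguments": {"commands": [[0.2, [0, 0, 0], 0], [0.5, [0, 0, 0], 0], [0.6, [0, 0, 0], 0], [0.6, [0, 0, 0], 0], [0.6, [0, 0, 0], 0], [0.6, [0, 0, 0], 0]], "force": 25}}

```text
t: 21.05
eef_pos: [0.4979, 0.1331, 0.0904]
tcp_rot: [0.001, 0.898, 0.439, 0.001]
contact_force: [-0.0, -1.0, 6.9]
opening: 0.327
finger_force: 25.7
```

```bash
python3 av.py
```

```text
t 21.35 pos [0.4979 0.1331 0.0904] yaw 52.09 F [-0.28 -1.35  6.57] M [-0.263  0.008 -0.047] q [ 0.11  0.48  1.74 -0.    0.92  0.77] open 0.326
F tool [-1.38  1.17 -6.08] [0.43 0.47 0.29] ff 25.73 d 2.97
```

Call:
{"name": "carry_out", "arguments": {"commands": [[0.6, [0, 0, -0.0005], -4], [0.6, [0, 0, 0], -6], [0.6, [0, 0, 0], -6], [0.6, [0, 0, 0], -7], [0.6, [0, 0, 0], -7], [0.6, [0, 0, 0], 0]]}}

```text
t: 21.95
eef_pos: [0.4981, 0.133, 0.0905]
tcp_rot: [0.001, 0.754, 0.657, 0.001]
contact_force: [2.7, -1.8, 2.1]
opening: 0.326
finger_force: 25.4
```

```bash
python3 av.py
```

```text
t 22.25 pos [0.498  0.133  0.0904] yaw 81.99 F [ 5.04 -3.35  5.56] M [-0.494 -0.643  0.027] q [ 0.11  0.48  1.74 -0.    0.92  0.25] open 0.324
F tool [-2.17  4.64 -4.19] [0.48 0.57 1.09] ff 25.57 d 3.0
```

Call:
{"name": "carry_out", "arguments": {"commands": [[0.6, [0, 0.0005, 0], 0], [0.6, [0, 0, 0], -6], [0.6, [0, 0, 0], -7], [0.6, [0, 0, 0], -7], [0.6, [0, 0, 0], -7], [0.6, [0, 0, 0], -4], [0.6, [0, 0, 0], 0]]}}

```text
t: 22.95
eef_pos: [0.4983, 0.1331, 0.0904]
tcp_rot: [0.001, 0.551, 0.834, 0.001]
contact_force: [3.3, -1.9, 6.1]
opening: 0.325
finger_force: 25.7
```

```bash
python3 av.py
```

```text
t 23.25 pos [0.4984 0.133  0.0904] yaw 113.0 F [ 5.31 -2.66  5.06] M [-0.43  -0.567  0.07 ] q [ 0.11  0.48  1.74 -0.    0.92 -0.29] open 0.323
F tool [-3.94  2.59 -5.54] [0.37 0.68 0.55] ff 25.7 d 3.21
```

Call:
{"name": "carry_out", "arguments": {"commands": [[0.6, [-0.0005, 0.0004, 0], 0], [0.6, [0, 0, 0], -6], [0.6, [0, 0, 0], -7], [0.6, [0, 0, 0], -7], [0.6, [0, 0, 0], -7], [0.6, [0, 0, 0], -4], [0.6, [0, 0, 0], 0], [0.6, [0, 0, 0], 0]]}}

```text
t: 24.05
eef_pos: [0.4986, 0.1331, 0.0904]
tcp_rot: [0.001, 0.309, 0.951, 0.001]
contact_force: [2.8, -0.8, 6.5]
opening: 0.324
finger_force: 25.7
```

```bash
python3 av.py
```

```text
t 24.35 pos [0.4986 0.1331 0.0904] yaw 144.0 F [ 3.03 -0.83  6.51] M [-0.114 -0.489  0.1  ] q [ 0.11  0.48  1.74  0.    0.92 -0.83] open 0.327
F tool [-2.45  0.94 -5.94] [0.35 0.27 0.39] ff 25.73 d 3.48
```

Call:
{"name": "carry_out", "arguments": {"commands": [[0.2, [0, 0, 0], 0], [-0.1, [0, 0, 0], 0], [-0.18, [0, 0, 0], 0], [-0.18, [0, 0, 0], 0], [-0.18, [0, 0, -0.03], 0], [-0.18, [0, 0, -0.04], 0], [-0.18, [0, 0, 0], 0]]}}

```text
t: 25.05
eef_pos: [0.5006, 0.1333, 0.1643]
tcp_rot: [0.004, 0.308, 0.951, 0.002]
contact_force: [-0.1, -0.0, -0.5]
opening: 0.589
finger_force: 0.0
```

Run:
```python
from h import *
o,s,E=wrist("w5");show(o)
im=s["img"]
b=dict(np.load("w4.npz"));print("ring w4",ray(b,569,243,.055,b["E"]));a=dict(np.load("w3.npz"));print("ring w3",ray(a,515,219,.055,a["E"]))
for n,q,(u,v) in (("w4",b,(569,243)),("w3",a,(515,219))):
    P=pts(q,q["E"])[v-20:v+20,u-22:u+22];k=P[(P[...,2]>.048)&(P[...,2]<.066)&(np.hypot(P[...,0]-.646,P[...,1]+.025)<.018)];print(n,len(k),((k.min(0)+k.max(0))/2).round(4),np.median(k[:,2]))
q=load("w1")
c1=cv2.resize(q["img"][213:253,111:151],(300,300),interpolation=cv2.INTER_CUBIC)
u,v=proj(s,[.4982,.1331,.11],E).astype(int);print(u,v)
c2=cv2.resize(im[max(v-40,0):v+40,u-40:u+40],(480,480),interpolation=cv2.INTER_CUBIC)
c2=np.clip(c2*1.6,0,255).astype(np.uint8)
cv2.imwrite("pics/c5.png",np.hstack([cv2.copyMakeBorder(c1,0,180,0,0,cv2.BORDER_CONSTANT),c2])[:,:,::-1])
```

```text
t 25.05 pos [0.5006 0.1333 0.1643] yaw 144.08 F [-0.08 -0.01 -0.5 ] M [-0.038  0.012  0.04 ] q [ 0.11  0.39  1.65  0.    1.09 -0.83] open 0.589
ring w4 [ 0.64896848 -0.02534759  0.055     ]
ring w3 [ 0.64775302 -0.02484347  0.055     ]
w4 675 [ 0.6463 -0.0236  0.0568] 0.05778036268885334
w3 518 [ 0.6462 -0.0241  0.0568] 0.057845539784007916
318 221
```

View pics/c5.png

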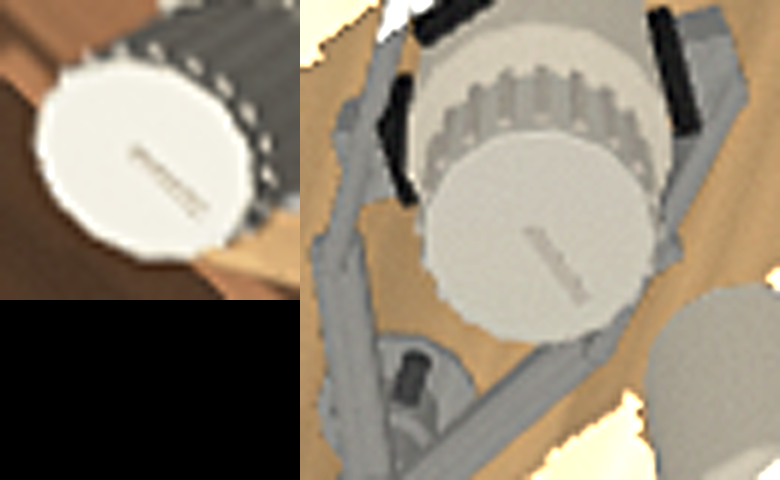

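The cap mark shows in both frames (left before, right after), and the bottle stands square in the jaws. I now measure the mark angle by rectifying the cap top, before against after.

Run:
```python
from h import *
for n,c in (("w1",(.4927,.1289)),("w3",(.4980,.1327)),("w4",(.4980,.1327)),("w5",(.4980,.1330))):
    s=load(n);E=s["E"];g=np.arange(-14,14.1,.25)/1e3
    X,Y=np.meshgrid(g,g);H=np.array([proj(s,[c[0]+x,c[1]+y,.1095],E) for x,y in zip(X.ravel(),Y.ravel())]).astype(np.float32)
    im=cv2.cvtColor(s["img"],cv2.COLOR_RGB2GRAY).astype(np.float32)
    r=cv2.remap(im,H[:,0].reshape(X.shape),H[:,1].reshape(X.shape),cv2.INTER_CUBIC)
    k=np.hypot(X,Y)<.0115
    bg=cv2.medianBlur(r,5);bg=np.median(r[k]);d=np.where(k,bg-r,0)
    t=.5*d.max();m=((d>t)&k).astype(np.uint8);nl,L,st,ce=cv2.connectedComponentsWithStats(m)
    i=1+np.argmax(st[1:,4]);x=X[L==i]*1e3;y=Y[L==i]*1e3
    w,V=np.linalg.eigh(np.cov(x,y));v=V[:,1];v=v*np.sign(v@[x.mean(),y.mean()])
    print(n,"bg",bg,"max",d.max(),"n",len(x),"cen",x.mean().round(1),y.mean().round(1),"ang",np.degrees(np.arctan2(v[1],v[0])).round(1),"len/wid",np.sqrt(w).round(2))
```

```text
w1 bg 240.09035 max 54.573837 n 214 cen -0.2 -3.1 ang -85.3 len/wid [0.43 3.04]
w3 bg 116.462746 max 29.032265 n 17 cen 0.2 0.9 ang 94.9 len/wid [0.22 0.5 ]
w4 bg 118.081955 max 23.117393 n 94 cen -0.5 -8.0 ang -90.6 len/wid [0.55 1.38]
w5 bg 123.42072 max 19.922562 n 321 cen 3.5 -0.4 ang -2.2 len/wid [0.52 3.4 ]
```

Run:
```python
from h import *
def rect(n,c):
    s=load(n);E=s["E"];g=np.arange(-12,12.1,.25)/1e3
    X,Y=np.meshgrid(g,g);H=np.array([proj(s,[c[0]+x,c[1]+y,.1095],E) for x,y in zip(X.ravel(),Y.ravel())]).astype(np.float32)
    r=cv2.remap(cv2.cvtColor(s["img"],cv2.COLOR_RGB2GRAY).astype(np.float32),H[:,0].reshape(X.shape),H[:,1].reshape(X.shape),cv2.INTER_CUBIC)
    return cv2.GaussianBlur(r,(0,0),1)
R={n:rect(n,c) for n,c in (("w1",(.4927,.1289)),("w3",(.498,.1328)),("w4",(.498,.1328)),("w5",(.498,.133)))}
h,w=R["w5"].shape;yy,xx=np.mgrid[:h,:w];mask=(np.hypot(xx-w//2,yy-h//2)<44)
core=R["w5"][12:-12,12:-12]
for n in ("w1","w3","w4"):
    best=[]
    for a in range(60,121,2):
        M=cv2.getRotationMatrix2D((w//2,h//2),a,1) # ccw in image coords (y down)
        t=cv2.warpAffine(R["w5"],M,(w,h),borderMode=cv2.BORDER_REPLICATE)[16:-16,16:-16]
        q=cv2.matchTemplate(R[n],t,cv2.TM_CCOEFF_NORMED);best.append((q.max(),a,np.unravel_index(q.argmax(),q.shape)))
    print(n,sorted(best,reverse=True)[:5])
```

```text
w1 [(np.float32(0.93291545), 86, (np.int64(13), np.int64(15))), (np.float32(0.9319859), 84, (np.int64(13), np.int64(15))), (np.float32(0.9251436), 88, (np.int64(13), np.int64(16))), (np.float32(0.91697025), 82, (np.int64(14), np.int64(15))), (np.float32(0.9127723), 90, (np.int64(13), np.int64(16)))]
w3 [(np.float32(0.9387097), 92, (np.int64(14), np.int64(16))), (np.float32(0.9318625), 94, (np.int64(13), np.int64(16))), (np.float32(0.92363995), 90, (np.int64(14), np.int64(16))), (np.float32(0.9203365), 96, (np.int64(13), np.int64(17))), (np.float32(0.91171396), 88, (np.int64(14), np.int64(15)))]
w4 [(np.float32(0.9316895), 92, (np.int64(14), np.int64(16))), (np.float32(0.92475826), 94, (np.int64(14), np.int64(16))), (np.float32(0.9177427), 96, (np.int64(14), np.int64(17))), (np.float32(0.91551155), 90, (np.int64(14), np.int64(16))), (np.float32(0.89764285), 88, (np.int64(14), np.int64(15)))]
```

The cap is turned about 92° after clamping, and the bottle is still held. Next I go over the free ring at (.6463,-.0238) with the fingers shut.

Call:
{"name": "carry_out", "arguments": {"commands": [[1, [-0.042, -0.0083, 0], 0], [1, [-0.042, -0.0083, 0], 0], [1, [-0.042, -0.0083, 0], 0], [1, [-0.042, -0.0083, 0], 0], [1, [-0.042, -0.0083, 0], 0], [1, [0, 0, 0], 0], [1, [0, 0, 0.03], 0], [1, [0, 0, 0], 0]], "force": 40}}

```text
t: 25.9
eef_pos: [0.6405, -0.0234, 0.1247]
tcp_rot: [-0.005, 0.308, 0.951, -0.001]
contact_force: [-0.4, 0.6, -0.4]
opening: -0.001
finger_force: 0.0
```

Run:
```python
from h import *
o,s,E=wrist("w6");show(o);print(rel(o,[.6463,-.0238,.065]))
P=pts(s,E);k=P[(P[...,2]>.052)&(P[...,2]<.066)&(np.hypot(P[...,0]-.6463,P[...,1]+.0238)<.018)];print(len(k),((k.min(0)+k.max(0))/2).round(4),np.ptp(k,0))
```

```text
t 25.9 pos [ 0.6405 -0.0234  0.1247] yaw 144.06 F [-0.41  0.61 -0.41] M [0.047 0.036 0.028] q [-0.16  0.65  1.31  0.    1.19 -1.1 ] open -0.001
[-5.5  3.3 59.7]
727 [ 0.6457 -0.0242  0.0564] [0.03053839 0.02934365 0.00649893]
```

Call:
{"name": "carry_out", "arguments": {"commands": [[1, [-0.005, 0.003, 0.03], 0], [1, [0, 0, 0.025], 0], [1, [0, 0, 0], 0], [1, [0, 0, 0], 0]]}}

```text
t: 26.35
eef_pos: [0.6497, -0.024, 0.0758]
tcp_rot: [0.0, 0.308, 0.951, 0.0]
contact_force: [1.1, -0.1, 0.5]
opening: 0.005
finger_force: 0.0
```

Call:
{"name": "carry_out", "arguments": {"commands": [[1, [0, 0, 0.005], 0], [1, [0, 0, 0.002], 0], [1, [0, 0, 0.002], 0], [1, [0, 0, 0], 0], [1, [0, 0, 0], 0]]}}

```text
t: 26.85
eef_pos: [0.6496, -0.0245, 0.066]
tcp_rot: [0.0, 0.308, 0.951, -0.0]
contact_force: [0.6, 0.4, -0.3]
opening: 0.001
finger_force: 0.0
```

```bash
python3 av.py
```

```text
t 27.15 pos [ 0.6496 -0.0245  0.0658] yaw 144.09 F [-0.46  0.21 -0.37] M [ 0.03   0.042 -0.   ] q [-0.16  0.72  1.35 -0.    1.07 -1.1 ] open 0.002
F tool [ 0.28 -0.06  0.05] [0.31 0.46 0.36] ff 0.0 d -27.8
```

Call:
{"name": "carry_out", "arguments": {"commands": [[1, [0.003, -0.002, 0.003], 0], [1, [0, 0, 0.002], 0], [1, [0, 0, 0], 0], [1, [0, 0, 0], 0]]}}

```text
t: 27.55
eef_pos: [0.6459, -0.0243, 0.0607]
tcp_rot: [-0.0, 0.308, 0.951, -0.0]
contact_force: [-0.4, -0.8, 0.7]
opening: -0.001
finger_force: 0.0
```

Call:
{"name": "carry_out", "arguments": {"commands": [[1, [0, 0, 0.002], 0], [1, [0, 0, 0], 0], [1, [0, 0, 0], 0]]}}

```text
t: 27.85
eef_pos: [0.646, -0.0243, 0.0587]
tcp_rot: [-0.0, 0.308, 0.951, -0.0]
contact_force: [-0.6, -0.6, -0.6]
opening: -0.001
finger_force: 0.0
```

Call:
{"name": "carry_out", "arguments": {"commands": [[1, [0, 0, 0.002], 0], [1, [0, 0, 0], 0], [1, [0, 0, 0], 0]]}}

```text
t: 28.15
eef_pos: [0.6463, -0.0242, 0.0571]
tcp_rot: [0.0, 0.308, 0.951, 0.0]
contact_force: [0.4, 0.8, 2.3]
opening: 0.002
finger_force: 0.7
```

Call:
{"name": "carry_out", "arguments": {"commands": [[1, [0, 0, 0.0015], 0], [1, [0, 0, 0.0015], 0], [1, [0, 0, 0.001], 0], [1, [0, 0, 0], 0], [1, [0, 0, 0], 0]]}}

```text
t: 28.65
eef_pos: [0.6463, -0.0244, 0.0531]
tcp_rot: [0.0, 0.308, 0.951, 0.0]
contact_force: [2.0, 1.6, 4.0]
opening: -0.0
finger_force: 2.2
```

Call:
{"name": "carry_out", "arguments": {"commands": [[1, [0, 0, 0.0015], 0], [1, [0, 0, 0], 0], [1, [0, 0, 0], 0]]}}

```text
t: 28.95
eef_pos: [0.6462, -0.0244, 0.0517]
tcp_rot: [0.0, 0.308, 0.951, 0.0]
contact_force: [0.8, 0.5, 6.1]
opening: -0.002
finger_force: 2.7
```

```bash
python3 av.py
```

```text
t 29.25 pos [ 0.6462 -0.0244  0.0517] yaw 144.09 F [1.09 1.89 5.7 ] M [ 0.269 -0.172 -0.034] q [-0.16  0.73  1.37 -0.    1.03 -1.1 ] open 0.001
F tool [-0.2   1.93 -5.55] [0.65 0.22 0.26] ff 2.66 d -29.8
```

Call:
{"name": "carry_out", "arguments": {"commands": [[1, [0, 0, 0.0008], 0], [1, [0, 0, 0], 0], [1, [0, 0, 0], 0]]}}

```text
t: 29.55
eef_pos: [0.6462, -0.0243, 0.051]
tcp_rot: [0.0, 0.308, 0.951, 0.0]
contact_force: [0.1, 2.4, 6.2]
opening: 0.003
finger_force: 2.9
```

Call:
{"name": "carry_out", "arguments": {"commands": [[1, [0, 0.002, 0], 0], [1, [0, 0.002, 0], 0], [1, [0, 0.002, 0], 0], [1, [0, 0.002, 0], 0], [1, [0, 0.002, 0], 0], [1, [0, 0, 0], 0]]}}

```text
t: 30.15
eef_pos: [0.6524, -0.0163, 0.051]
tcp_rot: [0.001, 0.308, 0.951, -0.0]
contact_force: [1.8, 0.3, 5.7]
opening: -0.003
finger_force: 2.9
```

```bash
python3 av.py
python3 - <<'E'
from h import *
o,s,E=wrist("w7")
a=s["img"];cv2.imwrite("pics/w7.png",a[60:,:,::-1])
E
```

```text
t 30.45 pos [ 0.6522 -0.0164  0.051 ] yaw 144.08 F [0.38 0.85 5.33] M [ 0.233 -0.19   0.057] q [-0.14  0.74  1.35 -0.    1.04 -1.09] open 0.001
F tool [-0.38  1.19 -6.15] [0.46 0.3  0.52] ff 2.9 d -19.83
```

View pics/w7.png

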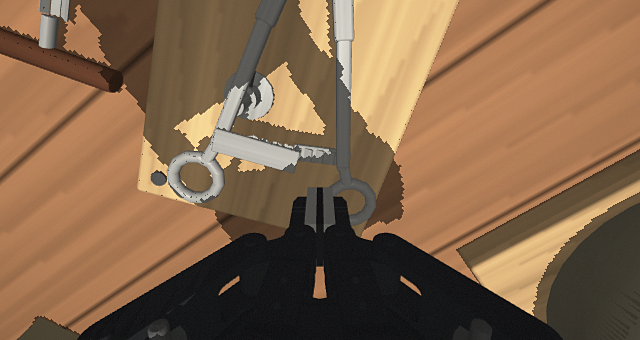

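The ring at (350,263 in the full frame) has run a little ahead of the fingertips (320,255), but is still held down at about 6 N. I keep dragging outward.

Run:
```python
from h import *
s=load("w7");E=s["E"];p=ray(s,350,263,.05,E);print("ring",p,"theta est",np.hypot(*(p[:2]-[.6634,0]))/.143)
o={"eef_pos":E[:3,3]}
print("fixed ring",ray(s,196,237,.058,E), "exp", ray(s,196,237,.058,E)[:2]-[.5985,-.0628])
```

```text
ring [ 0.66261959 -0.00419664  0.05      ] theta est 0.029850233317573575
fixed ring [ 0.59953444 -0.05762733  0.058     ] exp [0.00103444 0.00517267]
```

Call:
{"name": "carry_out", "arguments": {"commands": [[1, [0, 0.003, 0], 0], [1, [0, 0.003, 0], 0], [1, [0, 0.003, 0], 0], [1, [0, 0.003, 0], 0], [1, [0, 0, 0], 0]]}}

```text
t: 31.0
eef_pos: [0.6583, -0.0077, 0.0506]
tcp_rot: [-0.0, 0.308, 0.951, -0.001]
contact_force: [-1.9, -2.7, 6.2]
opening: 0.0
finger_force: 3.3
```

```bash
python3 av.py
```

```text
t 31.3 pos [ 0.6582 -0.0078  0.0507] yaw 144.09 F [-2.46 -2.49  6.37] M [-0.536  0.342  0.027] q [-0.13  0.75  1.33 -0.    1.06 -1.07] open -0.004
F tool [ 0.   -3.43 -6.91] [0.57 0.37 0.51] ff 3.25 d -9.33
```

Call:
{"name": "carry_out", "arguments": {"commands": [[1, [0, 0.002, 0], 0], [1, [0, 0.002, 0], 0], [1, [0, 0, 0], 0], [1, [0, 0, -0.002], 0], [1, [0, 0, -0.003], 0], [1, [0, 0, -0.004], 0], [1, [0, 0, -0.01], 0], [1, [0, 0, -0.04], 0]]}}

```text
t: 32.1
eef_pos: [0.6581, -0.0027, 0.1055]
tcp_rot: [-0.005, 0.308, 0.951, -0.001]
contact_force: [0.0, 1.1, 0.3]
opening: -0.0
finger_force: 0.0
```

Call:
{"name": "carry_out", "arguments": {"commands": [[1, [0, 0, -0.05], 0], [1, [0, 0, -0.05], 0], [1, [-0.03, 0.02, -0.01], 0], [1, [0, 0, 0], 0], [1, [0, 0, 0], 0]]}}

```text
t: 32.6
eef_pos: [0.697, -0.0043, 0.2188]
tcp_rot: [-0.001, 0.308, 0.951, -0.0]
contact_force: [-0.4, 0.7, -1.5]
opening: -0.001
finger_force: 0.0
```

Run:
```python
from h import *
o,s,E=wrist("w8");show(o)
from rig import optics
b=optics.snapshot("side")
P=pts(s,E);k=P[(P[...,2]>.050)&(P[...,2]<.066)&(np.hypot(P[...,0]-.6634,P[...,1])<.022)];print(len(k),((k.min(0)+k.max(0))/2).round(4),np.ptp(k,0))
cv2.imwrite("pics/v8.png",np.vstack([s["img"][:300],cv2.copyMakeBorder(cv2.resize(b["img"][150:290,250:420],(364,300)),0,0,0,276,cv2.BORDER_CONSTANT)])[:,:,::-1])
```

```text
t 32.6 pos [ 0.697  -0.0043  0.2188] yaw 144.11 F [-0.38  0.7  -1.53] M [ 0.004  0.025 -0.02 ] q [-0.12  0.68  0.98  0.    1.48 -1.06] open -0.001
444 [ 6.606e-01 -4.000e-04  5.740e-02] [0.03569861 0.02902483 0.00543316]
```

View pics/v8.png

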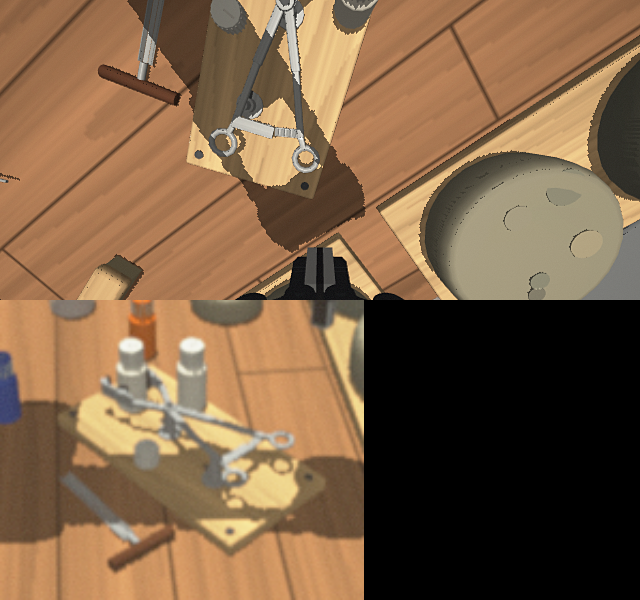

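Run:
```python
from h import *
s=load("w8");E=s["E"];a=ray(s,307,158,.055,E);b=ray(s,224,141,.055,E);print(a,b,np.linalg.norm(a-b))
P=pts(s,E)
for c in ((.6634,0),(.599,-.061)):
    k=P[(P[...,2]>.052)&(P[...,2]<.066)&(np.hypot(P[...,0]-c[0],P[...,1]-c[1])<.02)]
    r=cv2.minEnclosingCircle(k[:,:2].astype(np.float32));print(r)
```

```text
[0.66435648 0.00152692 0.055     ] [ 0.59966884 -0.05779725  0.055     ] 0.08777156543217686
((0.6613858938217163, 0.0014493599301204085), 0.017560968175530434)
((0.5992963314056396, -0.057626910507678986), 0.01680394448339939)
```

The rings are 87.8 mm apart, which is fully open. The bottle stands in its place and the robot is clear, so I hand the job in.

```bash
python3 -c "
from rig import order;print(order.finish_job())"
```

```text
the job is handed in; nothing more can be done
None
```

I locked the forceps at the third tooth (estimated squeeze about 7.5 N let go), turned the cap about 92° anticlockwise, unlocked the ratchet and brought the free handle fully open, left the bottle standing in place, and handed the job in at about 33 s; I haven't seen a verdict.

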